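Find and open the loose cover of a lab bench service box

TASK

Three of the four white covers on the bench's service box are held by catches, and one is loose: press gently on the covers with the closed fingertips to find the one that rocks, then push one edge of it down until it stands wide open, and leave it so. Do not force any cover, pick nothing up, and leave the things on and around the box as they are.

Things in the scene. Friction and masses are not known exactly. Their poses are not given: they have to be found in the camera images.
- service_box: grey bench-top service box, fixed to the bench, 150 deep (own x) x 546 long (own y) x 75 high. Origin: centre of its underside, on the bench; z up, x points away from the robot. In its top lie four identical white covers side by side along y, flush with the top (75 above the bench), centres at y = +144 (cover1), +48 (cover2), -48 (cover3), -144 (cover4), x = 0. 75 long solid decks at both ends, past the covers. The wells are free to 50 below the top.
- cover1_mid (a point): centre of the upper face of white cover 1 of 4, counted from the robot's left (110 along the box's x, 82 along its y, 6 thick, 2 gap all round). Axes as the box's when shut. Grey strips 40 either side of the centre mark where to press; the cover pivots on its mid-line along y, 3 below this point.
- cover1 (a joint): tilt of cover 1 in rad: 0 shut, positive with the edge nearest the robot down (far edge up), negative with the far edge down; stops at +-0.85. If it is the loose one (any of the four, all look alike) it tilts either way under about 3 N on a strip and stays as left. If held, it rests on a stiffly sprung catch: gives about 1 mm under 8 N, 3 mm under 25 N, and springs back.
- cover2_mid (a point): centre of the upper face of white cover 2 of 4, counted from the robot's left (110 along the box's x, 82 along its y, 6 thick, 2 gap all round). Axes as the box's when shut. Grey strips 40 either side of the centre mark where to press; the cover pivots on its mid-line along y, 3 below this point.
- cover2 (a joint): tilt of cover 2 in rad: 0 shut, positive with the edge nearest the robot down (far edge up), negative with the far edge down; stops at +-0.85. If it is the loose one (any of the four, all look alike) it tilts either way under about 3 N on a strip and stays as left. If held, it rests on a stiffly sprung catch: gives about 1 mm under 8 N, 3 mm under 25 N, and springs back.
- cover3_mid (a point): centre of the upper face of white cover 3 of 4, counted from the robot's left (110 along the box's x, 82 along its y, 6 thick, 2 gap all round). Axes as the box's when shut. Grey strips 40 either side of the centre mark where to press; the cover pivots on its mid-line along y, 3 below this point.
- cover3 (a joint): tilt of cover 3 in rad: 0 shut, positive with the edge nearest the robot down (far edge up), negative with the far edge down; stops at +-0.85. If it is the loose one (any of the four, all look alike) it tilts either way under about 3 N on a strip and stays as left. If held, it rests on a stiffly sprung catch: gives about 1 mm under 8 N, 3 mm under 25 N, and springs back.
- cover4_mid (a point): centre of the upper face of white cover 4 of 4, counted from the robot's left (110 along the box's x, 82 along its y, 6 thick, 2 gap all round). Axes as the box's when shut. Grey strips 40 either side of the centre mark where to press; the cover pivots on its mid-line along y, 3 below this point.
- cover4 (a joint): tilt of cover 4 in rad: 0 shut, positive with the edge nearest the robot down (far edge up), negative with the far edge down; stops at +-0.85. If it is the loose one (any of the four, all look alike) it tilts either way under about 3 N on a strip and stays as left. If held, it rests on a stiffly sprung catch: gives about 1 mm under 8 N, 3 mm under 25 N, and springs back.
- amber_jar: amber glass jar, diameter 36, height 48, standing on the box's left end deck (mm). Origin: centre of its underside; z up. Bystander, to be left alone.
- small_cup: white ceramic cup, diameter 40, height 42, standing on the box's right end deck (mm). Origin: centre of its underside; z up. Bystander, to be left alone.
- reagent_bottle: white bottle with blue cap, diameter 64, height 125, on the bench beyond the box (mm). Origin: centre of its underside; z up. Bystander, to be left alone.
- beaker: glass beaker, diameter 72, height 90, on the bench beyond the box (mm). Origin: centre of its underside; z up. Bystander, to be left alone.
- tip_box: open blue divided box 75 x 110 x 45, on the bench beyond the box (mm). Origin: centre of its underside; z up. Bystander, to be left alone.
- timer: yellow bench timer 55 x 65 x 22, on the bench between robot and box (mm). Origin: centre of its underside; z up. Bystander, to be left alone.
- notebook: blue notebook 70 x 110 x 14, lying on the bench between robot and box (mm). Origin: centre of its underside; z up. Bystander, to be left alone.

How it is judged:
By the outcome, as a careful person would: the job done as asked, in the order asked, and still so for the second after the job is handed in, with the robot touching nothing.
It also fails if it takes over 45 s, if anything falls off the work surface, if the arm or the gripper's body presses on something with over 40 N, if the wrist force passes 120 N, or if a joint passes its speed limit or range.

ROBOT

A 7-joint arm with a two-finger parallel gripper is mounted at the origin on the work surface. World frame = base frame: x ahead of the robot, y to its left, z up, the work surface at z = 0. Lengths are in m, angles in rad, forces in N, time in s.
With the tool pointing down it reaches from about 0.425 to 0.925 m from the base axis. Payload 6.8 kg.
Tool frame: the origin (TCP) lies on the front face of the gripper's body, between the roots of the fingers; the fingertips stand 73 mm ahead of it and the grasp point (between the pads) lies 54 mm ahead of it (tcp_to_tips is the distance from the TCP to the fingertips, in m); z points along the fingers, x is the direction in which the jaws open and shut, and the axes are right-handed (so a half turn about z gives the same grasp; the last joint's range is limited). The gripper opens to 85 mm and grips with 20 to 120 N. Pads are 22 mm wide; open, the fingers measure 114 mm over their backs; the gripper's body (76 mm by 85 mm) begins 54 mm behind the grasp point. The pads swing forward as they close: fully open they stand 13 mm farther back than shut.
Start: joints at [-1.314, 0.477, 0.022, 1.555, -0.011, 1.109, -0.083], TCP at [0.241, 0.631, 0.304] pointing down, gripper open.
Joint ranges: [-2.96, 2.96], [-0.34, 2.1], [-1.41, 1.46], [0.24, 2.44], [-1.37, 4.51], [0.17, 1.92], [-2.96, 2.96]. Speed limits (rad/s): [2.39, 2.39, 3.14, 3.14, 3.14, 3.14, 3.14].

INTERFACE

Orientations are given as a unit quaternion [w, x, y, z].
In Python, from station import get_obs, read_camera, hand_in, look_for, silhouettes, tcp_to_tips gives the robot as it stands. The module is installed in compiled form; this text tells all that it offers.
- The arm moves only by the tool apply_moves, never from a script. Its argument "moves" is a list of rows, each a list of 3 entries, a list of its own where there are three numbers: the shift along the tool's x, y, z in units of 25 mm (1.0 is 25 mm), then the turn, a rotation vector about the tool's x, y, z in units of 10 degrees (1.0 is 10 degrees), then the gripper's target within -1 to 1 (fully open at 1, half-way at 0, shut at -1). In form: [[[dx, dy, dz], [rx, ry, rz], jaw], ...]. A call has 1 to 20 rows; each row is the pose to reach, as a shift and turn from the pose commanded when the call began, along the tool's axes at that moment; what a row does not reach only later rows make up. A row lasts 1/8 s, in which the tool goes at most 62.5 mm and 10.7 degrees, less where a joint would pass 70% of its speed; a pose out of reach is approached as far as the arm can. A call with a gripper value outside its range is refused whole. The fingers move at their own pace and stop on an object; "force" is the grip in N (left out, the last holds). Time passes only in rows, so rows that repeat a pose let the fingers close. It gives the time, the measured TCP pose, the force and the opening at its end, in the units of the state.
- get_obs(): the state, without advancing time (a new reading comes with each control period).
- read_camera(name): name is "side" or "top"; returns a dict with "color" (400x640x3 uint8, red, green, blue), "mtx" (3x3 intrinsics, pixels), "k1" (the pictures are not rectified: a ray, as slopes to the right and down, at radius r is drawn at 1 + k1 r^2 times it, then the intrinsics apply), "eye" and "rotation" of the camera in the world. Camera axes: x right, y up, looking along -z (the intrinsics and any distortion apply to the point x, -y, -z); pixel columns grow to the right and rows downward; lengths in m; the calibration is good to about 2 mm. A picture is of the moment at which its call begins. There is no depth.
- hand_in(): hands the job in, once; it reports no verdict.
Trained networks look in the newest picture that a camera, given by its name, has taken for a name from the list of things; names that differ only in an ending like _2 or _b are one class to them, and where a whole thing is asked for, a point or a joint stands for the part that bears it (a point fixed in the world has none). Each returns a list of dicts, best first, with "conf" (0 to 1); they miss things now and then, are a little off and sometimes report something else, mostly with a low value. They report only what shows in the picture. A call takes as long as a camera call.
- look_for(camera, query): "pixel" ([row, column] in pixels, amid what is visible of it).
- silhouettes(camera, query): "mask" (400x640 bool, what is visible of it) and "pixel" ([row, column] in pixels, amid what is visible of it).
The state is a dict: "t": time; "q": joint angles; "joint_vel": joint speeds; "joint_torque": joint torques, N m; "eef_pos": TCP position; "tool_rot": TCP orientation; "contact_force": force on the tool from outside, world axes, zero at the start; "torque": the same for the moment, N m; "gripper_width": opening from 0.0 (shut) to 1.0 (fully open).
Only numpy, scipy, OpenCV 4.12 (cv2) and the standard library are available. Lean on these libraries where they do the work, as an engineer would, in place of code of your own. Each camera call takes 0.05 s, during which the arm holds its last target.

## Working session

There is one attempt and no reset: what is moved stays moved. The work goes in short steps, Python scripts to look and compute and a tool call to move; the robot and the scene stay as the last step left them, time stands still between calls to the robot, and variables do not carry over. Pictures are saved under pics/ and viewed, and the job is handed in when it is done.

Besides the shell and the picture viewer there is one more tool, called as name([rows], argument=value, ...), one row to a line, values as JSON. apply_moves: Moves the arm, as the interface text tells. Its arguments: {"type":"object","properties":{"moves":{"type":"array"},"force":{"type":"number"}},"required":["moves"]}

```bash
mkdir -p pics; ls; python3 - <<'E'
from station import *
import cv2
for c in ("top","side"):
    r=read_camera(c); cv2.imwrite(f"pics/{c}0.png",r["color"][:,:,::-1]); print(c,r["mtx"].tolist(),r["k1"],r["eye"],r["rotation"])
print(get_obs(),tcp_to_tips)
E
```

```text
pics
top [[369.7591174805841, 0.0, 319.6607682809443], [0.0, 369.7591174805841, 199.71630928919663], [0.0, 0.0, 1.0]] -0.05723776172054809 [0.45265035 0.02082155 0.88405435] [-0.69498695 -0.06054752  0.06052283  0.71390764]
side [[429.2564958989899, 0.0, 320.81395485259566], [0.0, 429.2564958989899, 200.10074935256426], [0.0, 0.0, 1.0]] -0.09092308099693838 [ 0.06652598 -0.49267631  0.64995429] [ 0.82401622  0.39777476 -0.16766675 -0.36696099]
{'t': 0.1, 'q': array([-1.31408487,  0.47770375,  0.02235908,  1.55631856, -0.0114874 ,
        1.10929446, -0.08308962]), 'joint_vel': array([-0.00161606, -0.00177933, -0.00040263, -0.00187975,  0.00016062,
        0.00013027,  0.00107085]), 'joint_torque': array([ 5.51895500e-03, -5.97760785e+01,  1.61405571e+00, -2.81952381e+01,
        1.28359976e-02,  5.11366685e-03, -2.14502012e-05]), 'eef_pos': array([0.24069233, 0.63020218, 0.30304671]), 'tool_rot': array([ 5.05949630e-04,  8.23635827e-01,  5.67118495e-01, -6.16901490e-04]), 'contact_force': array([0.49341741, 0.36253812, 0.22096719]), 'torque': array([ 0.03775807,  0.02760849, -0.00722852]), 'gripper_width': 1.003230344580911} 0.0726
```

View pics/top0.png

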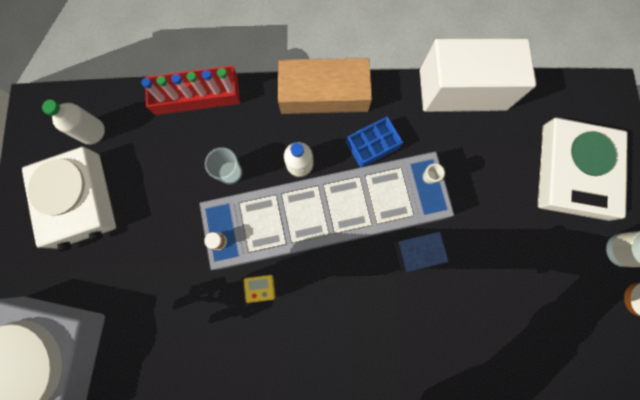

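View pics/side0.png

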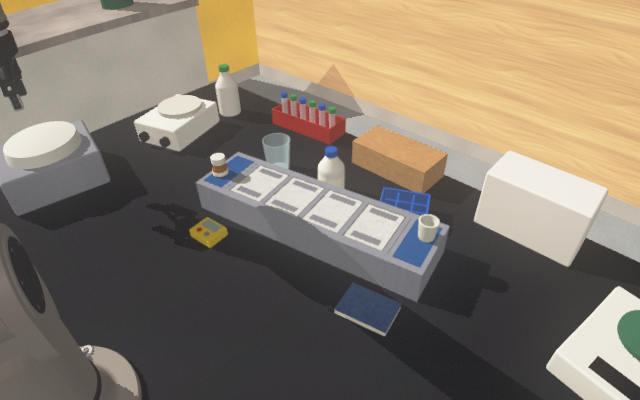

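```bash
python3 - <<'E'
from station import *
for c in ("top","side"):
  for n in ["service_box","cover1_mid","cover2_mid","cover3_mid","cover4_mid","amber_jar","small_cup"]:
    print(c,n,[(d["pixel"],round(d["conf"],2)) for d in look_for(c,n)[:5]])
E
```

```text
top service_box [([211.9, 325.9], 0.83)]
top cover1_mid [([222.8, 265.5], 0.88)]
top cover2_mid [([213.9, 303.7], 0.77)]
top cover3_mid [([203.7, 345.1], 0.88)]
top cover4_mid [([194.5, 390.2], 0.78)]
top amber_jar []
top small_cup [([175.5, 430.5], 0.86)]
side service_box [([222.5, 328.8], 0.81)]
side cover1_mid [([184.4, 258.6], 0.73), ([222.0, 326.1], 0.66)]
side cover2_mid [([197.9, 292.9], 0.64)]
side cover3_mid []
side cover4_mid [([225.7, 372.4], 0.73)]
side amber_jar [([164.1, 217.2], 0.76)]
side small_cup [([166.8, 216.9], 0.64), ([227.2, 431.4], 0.59)]
```

```bash
cat > h.py <<'E'
import numpy as np, cv2
from scipy.spatial.transform import Rotation as R
from scipy.optimize import least_squares
from station import *
def rot(r):
    q=np.array(r["rotation"]); return R.from_quat([q[1],q[2],q[3],q[0]]).as_matrix()
def proj(r,P):
    p=(np.atleast_2d(P)-r["eye"])@rot(r); s=np.c_[p[:,0],-p[:,1]]/(-p[:,2:3])
    s=s*(1+r["k1"]*(s**2).sum(1,keepdims=True)); m=r["mtx"]
    return np.c_[s[:,0]*m[0,0]+m[0,2],s[:,1]*m[1,1]+m[1,2]]
def ray(r,uv,z):
    m=r["mtx"]; uv=np.atleast_2d(uv).astype(float); d=np.c_[(uv[:,0]-m[0,2])/m[0,0],(uv[:,1]-m[1,2])/m[1,1]]
    s=d.copy()
    for _ in range(20): s=d/(1+r["k1"]*(s**2).sum(1,keepdims=True))
    w=np.c_[s[:,0],-s[:,1],-np.ones(len(s))]@rot(r).T
    return r["eye"]+w*((z-r["eye"][2])/w[:,2:3])
E
python3 - <<'E'
from h import *
out={}
for c in ("top","side"):
    r=read_camera(c)
    for i in range(1,5):
        S=[s for s in silhouettes(c,f"cover{i}_mid") if s["conf"]>.3]
        for s in S[:2]:
            ys,xs=np.nonzero(s["mask"])
            P=ray(r,np.c_[xs,ys],.075)[:,:2]
            rc=cv2.minAreaRect((P*1000).astype(np.float32))
            print(c,i,round(s["conf"],2),P.mean(0).round(4),rc)
E
```

```text
top 1 0.58 [0.5442 0.1478] ((545.0302734375, 148.444580078125), (112.39464569091797, 83.99369049072266), 10.727203369140625)
top 2 0.91 [0.5621 0.0532] ((562.3240356445312, 52.83843231201172), (113.36671447753906, 83.43885803222656), 10.140122413635254)
top 2 0.43 [0.6886 0.065 ] ((688.90234375, 65.69400024414062), (79.1775131225586, 62.15596389770508), 4.8151044845581055)
top 3 0.87 [ 0.58   -0.0406] ((581.3780517578125, -40.382713317871094), (110.71612548828125, 84.07093048095703), 10.914872169494629)
top 4 0.58 [ 0.5993 -0.1351] ((599.4758911132812, -134.70877075195312), (110.61482238769531, 83.24638366699219), 10.83216667175293)
side 1 0.71 [ 0.4291 -0.2452] ((430.3587646484375, -244.335205078125), (75.71127319335938, 106.41323852539062), 11.813227653503418)
side 1 0.61 [0.5401 0.1408] ((541.8709716796875, 141.95849609375), (111.74794006347656, 83.97715759277344), 10.720346450805664)
side 2 0.77 [0.5585 0.0461] ((560.0462646484375, 47.68553924560547), (115.37940216064453, 85.6982650756836), 11.901403427124023)
side 3 0.71 [ 0.5751 -0.0475] ((577.9572143554688, -46.94181823730469), (112.85910034179688, 86.97944641113281), 10.136361122131348)
side 4 0.57 [ 0.5953 -0.1405] ((596.5147705078125, -139.66058349609375), (110.04052734375, 83.47649383544922), 9.429818153381348)
side 4 0.53 [ 0.5762 -0.0473] ((579.7371826171875, -46.38408279418945), (112.1668472290039, 82.34672546386719), 12.936923027038574)
```

```bash
cat >> h.py <<'E'
B=np.array([.569,.0035]); YAW=.19
def b2w(bx,by,z): 
    c,s=np.cos(YAW),np.sin(YAW); return np.array([B[0]+c*bx-s*by,B[1]+s*bx+c*by,z])
def plan(bx,by,tipz):
    o=get_obs(); q=o["tool_rot"]; M=R.from_quat([q[1],q[2],q[3],q[0]])
    T=b2w(bx,by,tipz+tcp_to_tips)
    a=YAW+np.pi/2
    D=R.from_matrix(np.array([[np.cos(a),np.sin(a),0],[np.sin(a),-np.cos(a),0],[0,0,-1]]).T)
    print("pos",o["eef_pos"].round(4),"F",o["contact_force"].round(2),"target",T.round(4))
    print("shift",(M.inv().apply(T-o["eef_pos"])/.025).round(3),"turn",(np.degrees((M.inv()*D).as_rotvec())/10).round(3))
E
python3 -c "
from h import *
plan(-.04,.144,.12)"
```

```text
pos [0.2408 0.6306 0.3039] F [-0.7   0.37  0.45] target [0.5025 0.1374 0.1926]
shift [-14.696  16.82    4.452] turn [-0.    -0.    -3.179]
```

apply_moves([
  [[-1.5, 1.7, 0], [0, 0, -0.4], -1],
  [[-3, 3.4, 0], [0, 0, -0.7], -1],
  [[-4.5, 5.1, 0], [0, 0, -1], -1],
  [[-6, 6.8, 0], [0, 0, -1.4], -1],
  [[-7.5, 8.5, 0], [0, 0, -1.7], -1],
  [[-9, 10.2, 0], [0, 0, -2], -1],
  [[-10.5, 11.9, 0], [0, 0, -2.4], -1],
  [[-12, 13.6, 0], [0, 0, -2.8], -1],
  [[-13.5, 15.3, 0], [0, 0, -3.18], -1],
  [[-14.7, 16.82, 0], [0, 0, -3.18], -1],
  [[-14.7, 16.82, 0], [0, 0, -3.18], -1],
  [[-14.7, 16.82, 1.5], [0, 0, -3.18], -1],
  [[-14.7, 16.82, 3], [0, 0, -3.18], -1],
  [[-14.7, 16.82, 4.4], [0, 0, -3.18], -1],
  [[-14.7, 16.82, 4.4], [0, 0, -3.18], -1],
])

```text
t: 3.18
eef_pos: [0.5006, 0.1378, 0.1919]
tool_rot: [-0.001, 0.636, 0.772, -0.002]
contact_force: [0.4, 1.0, 0.4]
gripper_width: 0.0
```

```bash
python3 - <<'E'
from h import *
plan(-.04,.144,.079); print(get_obs()["q"].round(2),get_obs()["gripper_width"],get_obs()["t"])
for c in ("top","side"):
    r=read_camera(c); im=r["color"][:,:,::-1].copy()
    cv2.imwrite(f"pics/{c}1.png",im)
    # tip projection
    o=get_obs(); p=o["eef_pos"]-[0,0,tcp_to_tips]
    P=[p]+[b2w(x,y,.075) for y in(.144,.048,-.048,-.144) for x in(-.04,.04)]
    im=cv2.resize(im[100:300,180:480],None,fx=2.6,fy=2.6,interpolation=cv2.INTER_CUBIC)
    for i,u in enumerate(proj(r,P)): cv2.circle(im,tuple(int(v) for v in (u-[180,100])*2.6),3,(0,0,255) if i else (0,255,0),-1)
    cv2.imwrite(f"pics/{c}1o.png",im)
E
```

```text
pos [0.5006 0.1378 0.1919] F [0.39 1.01 0.36] target [0.5025 0.1374 0.1516]
shift [-0.031  0.079  1.613] turn [-0.03   0.004  0.009]
[-0.52  0.37  0.15  2.03 -0.08  0.75  1.45] 0.0002453044246121867 3.175
```

View pics/side1o.png

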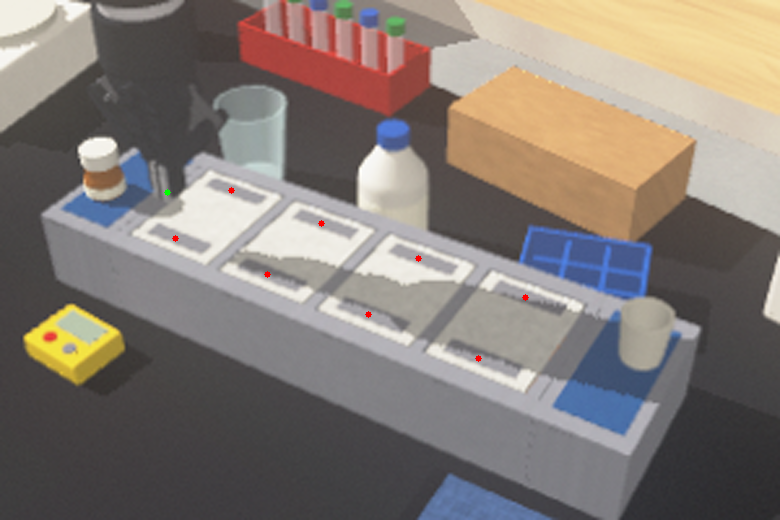

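View pics/top1o.png

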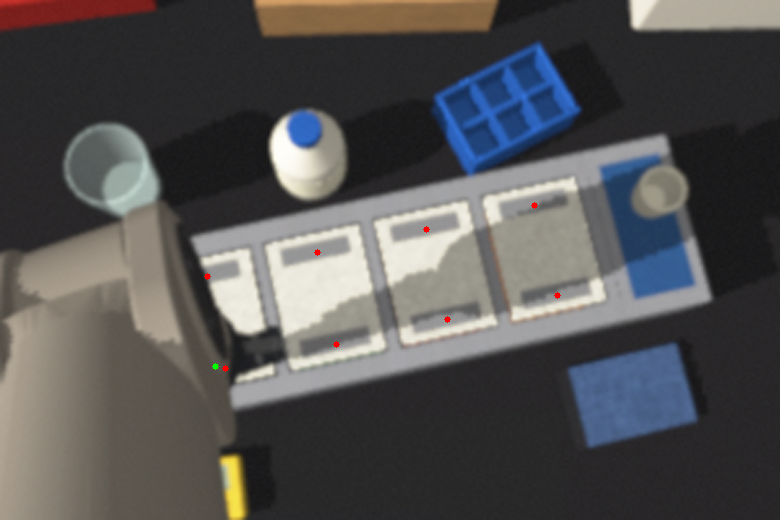

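apply_moves([
  [[0, 0.08, 0.6], [0, 0, 0], -1],
  [[0, 0.08, 1.2], [0, 0, 0], -1],
  [[0, 0.08, 1.64], [0, 0, 0], -1],
  [[0, 0.08, 1.7], [0, 0, 0], -1],
  [[0, 0.08, 1.7], [0, 0, 0], -1],
])

```text
t: 3.9
eef_pos: [0.5045, 0.1376, 0.1513]
tool_rot: [-0.0, 0.637, 0.771, -0.0]
contact_force: [-0.0, 0.1, 0.1]
gripper_width: -0.001
```

apply_moves([
  [[0, 0, 0.06], [0, 0, 0], -1],
  [[0, 0, 0.1], [0, 0, 0], -1],
  [[0, 0, 0.1], [0, 0, 0], -1],
])

```text
t: 4.28
eef_pos: [0.5045, 0.1377, 0.149]
tool_rot: [0.0, 0.637, 0.771, 0.0]
contact_force: [0.3, -0.3, -0.0]
gripper_width: 0.0
```

apply_moves([
  [[0, 0, 0.04], [0, 0, 0], -1],
  [[0, 0, 0.06], [0, 0, 0], -1],
  [[0, 0, 0.06], [0, 0, 0], -1],
])

```text
t: 4.65
eef_pos: [0.5045, 0.1377, 0.1475]
tool_rot: [-0.0, 0.637, 0.771, 0.0]
contact_force: [-0.7, -0.4, 2.1]
gripper_width: 0.003
```

apply_moves([
  [[0, 0, 0.04], [0, 0, 0], -1],
  [[0, 0, 0.04], [0, 0, 0], -1],
  [[0, 0, 0.04], [0, 0, 0], -1],
])

```text
t: 5.03
eef_pos: [0.5045, 0.1377, 0.1468]
tool_rot: [-0.0, 0.637, 0.771, 0.0]
contact_force: [-2.3, -0.1, 7.3]
gripper_width: -0.005
```

apply_moves([
  [[0, 0, -0.5], [0, 0, 0], -1],
  [[-1, 0, -0.6], [0, 0, 0], -1],
  [[-2, 0, -0.6], [0, 0, 0], -1],
  [[-3, 0, -0.6], [0, 0, 0], -1],
  [[-3.84, 0, -0.6], [0, 0, 0], -1],
  [[-3.84, 0, -0.4], [0, 0, 0], -1],
  [[-3.84, 0, -0.1], [0, 0, 0], -1],
  [[-3.84, 0, -0.08], [0, 0, 0], -1],
])

```text
t: 6.02
eef_pos: [0.5222, 0.0446, 0.1477]
tool_rot: [-0.0, 0.636, 0.772, -0.0]
contact_force: [-0.4, -0.2, 0.7]
gripper_width: 0.002
```

```bash
python3 -c "
from h import *
plan(-.04,.048,.075)"
```

```text
pos [0.5222 0.0446 0.1477] F [-0.41 -0.22  0.67] target [0.5207 0.0431 0.1476]
shift [-0.047 -0.073  0.006] turn [-0.006 -0.002  0.011]
```

apply_moves([
  [[0, 0, 0.04], [0, 0, 0], -1],
  [[0, 0, 0.05], [0, 0, 0], -1],
  [[0, 0, 0.05], [0, 0, 0], -1],
])

```text
t: 6.4
eef_pos: [0.5227, 0.0437, 0.1472]
tool_rot: [0.0, 0.637, 0.771, 0.0]
contact_force: [-0.5, 0.1, 0.1]
gripper_width: -0.0
```

apply_moves([
  [[0, 0, 0.04], [0, 0, 0], -1],
  [[0, 0, 0.04], [0, 0, 0], -1],
  [[0, 0, 0.04], [0, 0, 0], -1],
])

```text
t: 6.78
eef_pos: [0.5227, 0.0435, 0.1462]
tool_rot: [0.0, 0.637, 0.771, 0.0]
contact_force: [-1.0, 2.3, 3.3]
gripper_width: 0.004
```

apply_moves([
  [[0, 0, 0.04], [0, 0, 0], -1],
  [[0, 0, 0.04], [0, 0, 0], -1],
  [[0, 0, 0.04], [0, 0, 0], -1],
])

```text
t: 7.15
eef_pos: [0.5227, 0.0433, 0.1451]
tool_rot: [0.0, 0.637, 0.771, 0.0]
contact_force: [-0.7, 2.0, 2.2]
gripper_width: 0.001
```

apply_moves([
  [[0, 0, 0.04], [0, 0, 0], -1],
  [[0, 0, 0.08], [0, 0, 0], -1],
  [[0, 0, 0.08], [0, 0, 0], -1],
])

```text
t: 7.52
eef_pos: [0.5227, 0.0433, 0.1431]
tool_rot: [0.0, 0.637, 0.771, 0.0]
contact_force: [0.3, 1.2, 1.8]
gripper_width: 0.004
```

apply_moves([
  [[0, 0.04, 0.1], [0, 0, 0], -1],
  [[0, 0.08, 0.2], [0, 0, 0], -1],
  [[0, 0.12, 0.3], [0, 0, 0], -1],
  [[0, 0.16, 0.4], [0, 0, 0], -1],
  [[0, 0.2, 0.5], [0, 0, 0], -1],
  [[0, 0.2, 0.6], [0, 0, 0], -1],
  [[0, 0.2, 0.7], [0, 0, 0], -1],
  [[0, 0.2, 0.7], [0, 0, 0], -1],
])

```text
t: 8.52
eef_pos: [0.5286, 0.0444, 0.1259]
tool_rot: [0.001, 0.637, 0.771, 0.001]
contact_force: [0.4, -0.3, -0.3]
gripper_width: -0.006
```

```bash
python3 - <<'E'
from h import *
plan(-.035,.048,.05)
for c in ("side",):
    r=read_camera(c); im=r["color"][:,:,::-1].copy()
    cv2.imwrite(f"pics/{c}2.png",cv2.resize(im[100:300,180:480],None,fx=2.6,fy=2.6,interpolation=cv2.INTER_CUBIC))
E
```

```text
pos [0.5286 0.0444 0.1259] F [ 0.37 -0.3  -0.27] target [0.5256 0.044  0.1226]
shift [ 0.009 -0.123  0.13 ] turn [0.013 0.001 0.001]
```

View pics/side2.png

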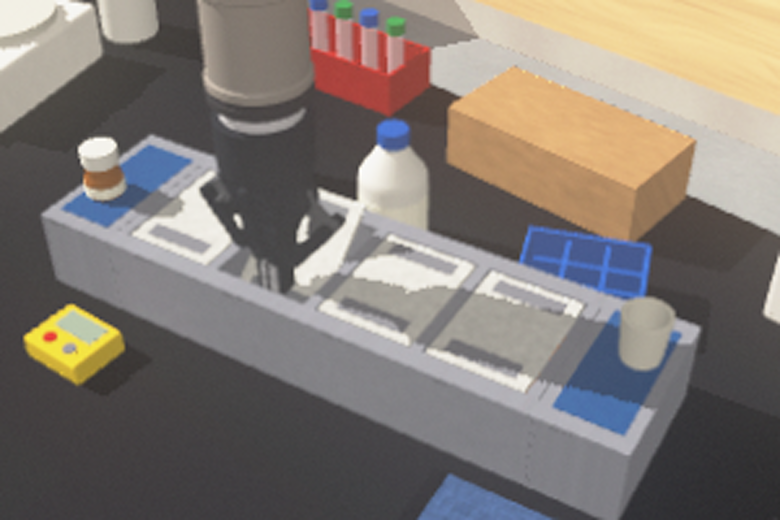

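apply_moves([
  [[0, 0, 0.08], [0, 0, 0], -1],
  [[0, 0, 0.16], [0, 0, 0], -1],
  [[0, 0, 0.24], [0, 0, 0], -1],
  [[0, 0, 0.24], [0, 0, 0], -1],
])

```text
t: 9.07
eef_pos: [0.5273, 0.0443, 0.1193]
tool_rot: [-0.0, 0.637, 0.771, -0.0]
contact_force: [-0.6, -0.8, -0.4]
gripper_width: 0.0
```

apply_moves([
  [[0, 0, 0.06], [0, 0, 0], -1],
  [[0, 0, 0.12], [0, 0, 0], -1],
  [[0, 0, 0.12], [0, 0, 0], -1],
])

```text
t: 9.45
eef_pos: [0.5276, 0.0443, 0.1175]
tool_rot: [-0.0, 0.637, 0.771, 0.0]
contact_force: [-3.5, 0.0, 12.9]
gripper_width: 0.0
```

```bash
python3 - <<'E'
from h import *
for c in ("side","top"):
    r=read_camera(c); im=r["color"][:,:,::-1].copy()
    cv2.imwrite(f"pics/{c}3.png",cv2.resize(im[130:250,230:410],None,fx=4.4,fy=4.4,interpolation=cv2.INTER_CUBIC))
E
```

```text
(no output)
```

View pics/side3.png

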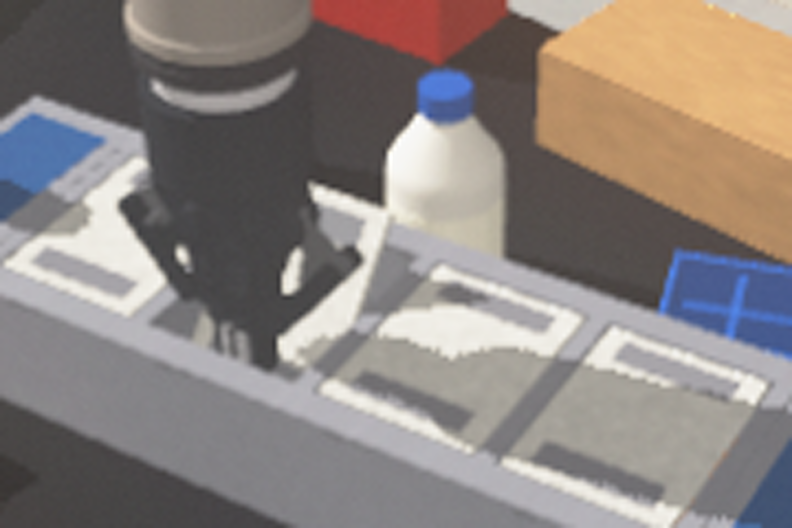

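View pics/top3.png

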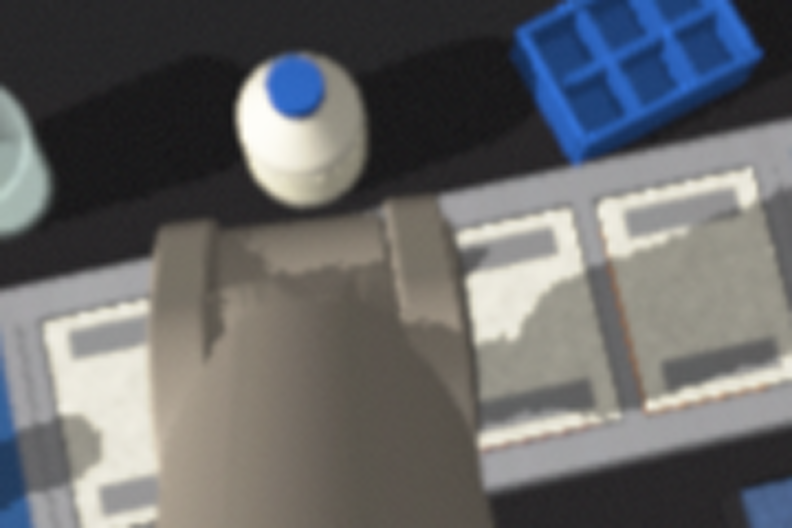

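apply_moves([
  [[0, 0, -0.1], [0, 0, 0], -1],
  [[0, 0, -0.5], [0, 0, 0], -1],
  [[0, 0, -1.2], [0, 0, 0], -1],
  [[0, 0, -2.4], [0, 0, 0], -1],
  [[0, 0, -4], [0, 0, 0], -1],
  [[0, -1.5, -5.5], [0, 0, 0], -1],
  [[0, -3, -6.5], [0, 0, 0], -1],
  [[1.5, -4, -6.5], [0, 0, 0], -1],
  [[3, -4, -6.5], [0, 0, 0], -1],
  [[4.5, -4, -6.5], [0, 0, 0], -1],
  [[6, -4, -6.5], [0, 0, 0], -1],
  [[7.5, -4, -6.5], [0, 0, 0], -1],
  [[7.5, -4, -6.5], [0, 0, 0], -1],
  [[7.5, -4, -6.5], [0, 0, 0], -1],
])

```text
t: 11.3
eef_pos: [0.394, 0.2089, 0.2797]
tool_rot: [0.0, 0.637, 0.771, 0.0]
contact_force: [0.1, -0.7, 1.2]
gripper_width: -0.001
```

```bash
python3 - <<'E'
from h import *
for c in ("side","top"):
    r=read_camera(c); im=r["color"][:,:,::-1].copy(); k=4
    x0,y0=(230,140) if c=="side" else (220,140)
    im=cv2.resize(im[y0:y0+120,x0:x0+190],None,fx=k,fy=k,interpolation=cv2.INTER_CUBIC)
    for th,col in ((.85,(0,0,255)),(.6,(0,255,0))):
        P=[]
        for a,b in ((-.055,-.041),(-.055,.041),(.055,.041),(.055,-.041)):
            # top face tilt about y axis through z=.072; near edge down
            x=a*np.cos(th)-.003*np.sin(th); z=.072+a*np.sin(th)+.003*np.cos(th)
            P.append(b2w(x,.048+b,z))
        uv=((proj(r,P)-[x0,y0])*k).astype(int)
        cv2.polylines(im,[uv[1:]],False,col,1); 
    cv2.imwrite(f"pics/{c}4.png",im)
print(get_obs()["contact_force"],get_obs()["t"])
E
```

```text
[-0.17333589 -1.50338032 -0.18996271] 11.4
```

View pics/side4.png

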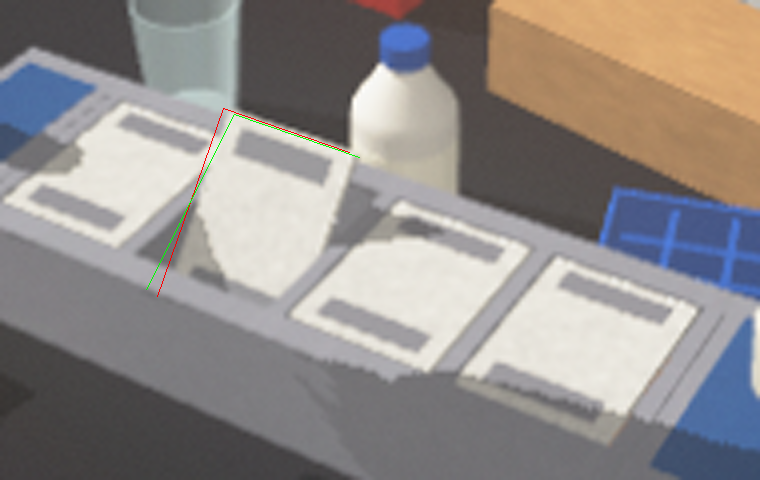

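View pics/top4.png

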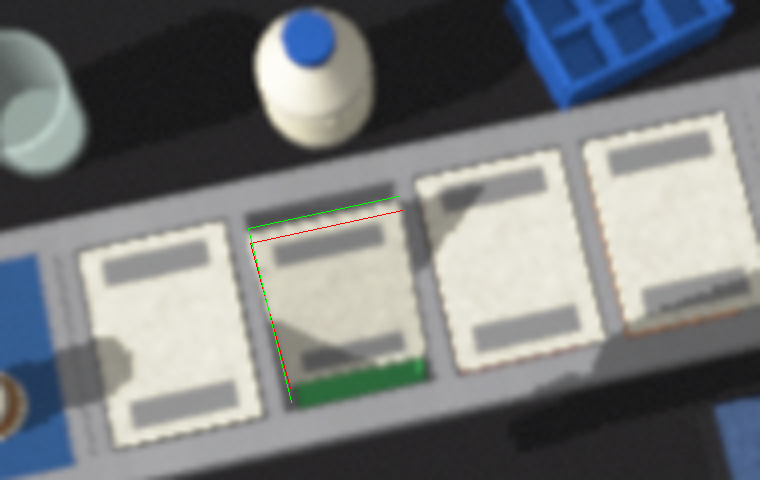

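```bash
python3 - <<'E'
from h import *
for c in ("top","side"):
    r=read_camera(c)
    S=silhouettes(c,"cover2_mid"); print(c,[(s["pixel"],round(s["conf"],2),s["mask"].sum()) for s in S])
    t=proj(r,[b2w(0,.048,.072)])[0]
    s=min(S,key=lambda s:np.hypot(s["pixel"][1]-t[0],s["pixel"][0]-t[1])); m=s["mask"]
    res=[]
    for th in np.arange(0.3,.95,.05):
      best=0
      for dx in np.arange(-.006,.007,.002):
       for dy in np.arange(-.006,.007,.002):
        P=[b2w(dx+a*np.cos(th)-.003*np.sin(th),dy+.048+b,.072+a*np.sin(th)+.003*np.cos(th)) for a,b in ((-.055,-.041),(-.055,.041),(.055,.041),(.055,-.041))]
        im=np.zeros(m.shape,np.uint8); cv2.fillPoly(im,[(proj(r,P)*16).round().astype(int)],1,shift=4)
        best=max(best,(m&(im>0)).sum()/(m|(im>0)).sum())
      res.append((round(th,2),round(best,3)))
    print(res)
E
```

```text
top [([211.7, 307.5], 0.58, np.int64(1488)), ([208.6, 325.5], 0.2, np.int64(16045))]
[(np.float64(0.3), np.float64(0.77)), (np.float64(0.35), np.float64(0.789)), (np.float64(0.4), np.float64(0.795)), (np.float64(0.45), np.float64(0.809)), (np.float64(0.5), np.float64(0.828)), (np.float64(0.55), np.float64(0.839)), (np.float64(0.6), np.float64(0.862)), (np.float64(0.65), np.float64(0.873)), (np.float64(0.7), np.float64(0.901)), (np.float64(0.75), np.float64(0.937)), (np.float64(0.8), np.float64(0.953)), (np.float64(0.85), np.float64(0.957)), (np.float64(0.9), np.float64(0.921))]
side [([192.4, 292.6], 0.8, np.int64(1401)), ([183.8, 258.1], 0.7, np.int64(1046))]
[(np.float64(0.3), np.float64(0.797)), (np.float64(0.35), np.float64(0.803)), (np.float64(0.4), np.float64(0.811)), (np.float64(0.45), np.float64(0.805)), (np.float64(0.5), np.float64(0.809)), (np.float64(0.55), np.float64(0.793)), (np.float64(0.6), np.float64(0.798)), (np.float64(0.65), np.float64(0.79)), (np.float64(0.7), np.float64(0.787)), (np.float64(0.75), np.float64(0.786)), (np.float64(0.8), np.float64(0.79)), (np.float64(0.85), np.float64(0.789)), (np.float64(0.9), np.float64(0.798))]
```

```bash
python3 -c "
from station import *
print(hand_in())"
```

```text
the job is handed in; nothing more can be done
None
```

Cover 2 is the loose one. It now stands open with its near edge down, at about 0.80–0.85 rad where the stop is 0.85, and the job is handed in.

- **Finding it:** I pressed the near strips with the closed fingertips, starting from the left. Cover 1 was held: the force rose to 7.3 N within about 1 mm. Cover 2 kept sinking under about 2–3 N. I did not press covers 3 and 4.
- **Opening it:** I pushed the near edge of cover 2 down until the force rose to 12.9 N, about 30 mm below the top, which I took as the stop. I then raised the fingers and moved the arm clear.
- **Last checks:**
  - **Tilt:** The fit to the top picture gave the 0.80–0.85 rad. The same fit to the side picture could not confirm the tilt, because the box wall hides part of the cover, but that picture shows the cover plainly open.
  - **Surroundings:** The other three covers look shut. I saw nothing around the box moved in any picture, though the final close-ups don't show everything. I made no separate measurement of either.
  - **Contact and time:** The tool was touching nothing before I handed in, with the force reading near its noise of 1–1.5 N, at about 11.5 s of the 45 s allowed.

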